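# Put away the eye-examination hand instruments

### The job

The examination is over: sort the things left on the desk back to where they belong. Stand the large lens wholly on the large round rubber pad and the small lens wholly on the small one, stand the two dropper bottles upright in the white rack, one in each bay, and lay the penlight flat along the middle of the long steel tray. Leave everything standing still in its place, let go of.

Things in the scene. Friction and masses are not known exactly. Their poses are not given: they have to be found in the camera images.
- lens_large_center (a point): The LARGE lens. Examination lens in a plain metal ring mount with a dark band round its middle and a glass face on top: a low cylinder 56 mm across, 30 mm tall, standing on its flat underside with the glass up. This point is its centre, on the axis and half-way up (15 mm above the underside); own z is up. About 90 g. It can be taken across the ring from any direction.
- lens_small_center (a point): The SMALL lens. Examination lens in a plain metal ring mount with a dark band round its middle and a glass face on top: a low cylinder 34 mm across, 30 mm tall, standing on its flat underside with the glass up. This point is its centre, on the axis and half-way up (15 mm above the underside); own z is up. About 40 g. It can be taken across the ring from any direction.
- bottle_a_center (a point): Small white dropper bottle with a paper label band, standing upright on the table: round body 28 mm across and 44 mm tall, then a narrower cap 18 mm across up to 60 mm overall. This point is on its axis, half-way up (30 mm above its underside); own z is up. About 40 g. Grip the body (between 11 and 44 mm above the underside), not the cap. The two bottles are alike.
- bottle_b_center (a point): Small white dropper bottle with a paper label band, standing upright on the table: round body 28 mm across and 44 mm tall, then a narrower cap 18 mm across up to 60 mm overall. This point is on its axis, half-way up (30 mm above its underside); own z is up. About 40 g. Grip the body (between 11 and 44 mm above the underside), not the cap. The two bottles are alike.
- penlight_center (a point): Metal penlight lying flat: 130 mm long, 16 mm wide and 16 mm tall, square enough not to roll, darker at its lamp end. This point is its centre, half-way along and half-way up (8 mm above its underside), near its centre of mass; own x runs along its length towards the lamp end, own z is up. About 60 g.
- pad_large: The LARGE lens rest: a flat, rimless round black rubber pad, 80 mm across and 8 mm thick, fixed to the table. Origin at the centre of its underside on the table, z up; its top is 8 mm higher. The large lens belongs on it.
- pad_small: The SMALL lens rest: a flat, rimless round black rubber pad, 58 mm across and 8 mm thick, fixed to the table. Origin at the centre of its underside on the table, z up; its top is 8 mm higher. The small lens belongs on it.
- rack: White plastic bottle rack with two open bays with grey floors, fixed to the table: outside 70 mm along its own x and 130 mm along its own y. Walls 4 mm thick, their tops 14 mm above the table; floor top 4 mm above the table. A 4 mm divider in the middle makes two bays, centred at own y = +31.5 and -31.5 mm (x = 0), each 62 mm (x) by 59 mm (y) inside. Origin at the centre of its underside, z up. One bottle belongs in each bay, either way round.
- tray: Long shallow open steel instrument tray, fixed to the table: outside 101 mm along its own x and 176 mm along its own y (its long way), walls 3 mm thick and 10 mm high overall, floor top 3 mm above the table (inside 95 by 170 mm). Origin at the centre of its underside, z up. The penlight belongs in it, lying flat, its length along the tray's long way (either way round).
Mind the look-alikes: they are no part of the job. Leave any pink or red look-alike of the pad_small alone.

How it is judged (in metres and radians):
At the end, for the whole second after the job is handed in: Lenses flat on the pads of their size, within 13 mm of centre; bottles upright on the rack's floor, one per bay, within 19 mm of its centre along rack y, 20 mm along x; penlight flat on the tray's floor, within 42 mm of centre across, 35 mm along; tilts under 0.12 rad (penlight 0.08); all at rest (horizontal distance between lens_large_center and pad_large below 0.013 m and z of lens_large_center in the frame of pad_large between 0.019 and 0.027 m and angle between each of lens_large_center, lens_small_center, bottle_a_center, bottle_b_center's own z axis and vertical below 0.12 rad and linear speed of each of lens_large, lens_small, bottle_a, bottle_b, penlight below 0.02 m/s and angular speed of each of lens_large, lens_small, bottle_a, bottle_b, penlight below 0.2 rad/s and horizontal distance between lens_small_center and pad_small below 0.013 m and z of lens_small_center in the frame of pad_small between 0.019 and 0.027 m and z of bottle_a_center in the frame of rack between 0.03 and 0.038 m and z of bottle_b_center in the frame of rack between 0.03 and 0.038 m and (((x of bottle_a_center in the frame of rack between -0.02 and 0.02 m and y of bottle_a_center in the frame of rack between 0.0125 and 0.0505 m) and (x of bottle_b_center in the frame of rack between -0.02 and 0.02 m and y of bottle_b_center in the frame of rack between -0.0505 and -0.0125 m)) or ((x of bottle_a_center in the frame of rack between -0.02 and 0.02 m and y of bottle_a_center in the frame of rack between -0.0505 and -0.0125 m) and (x of bottle_b_center in the frame of rack between -0.02 and 0.02 m and y of bottle_b_center in the frame of rack between 0.0125 and 0.0505 m))) and x of penlight_center in the frame of tray between -0.042 and 0.042 m and y of penlight_center in the frame of tray between -0.035 and 0.035 m and z of penlight_center in the frame of tray between 0.007 and 0.015 m and angle between penlight_center's own x axis and vertical between 1.4908 and 1.6508 rad); the robot touches nothing.
It also fails if it takes over 120 s, if anything falls off the work surface, if the arm or the gripper's body presses on something with over 40 N, if the wrist force passes 120 N, or if a joint passes its speed limit or range.

### The arm

A 6-joint arm with a two-finger parallel gripper is mounted at the origin on the work surface. World frame = base frame: x ahead of the robot, y to its left, z up, the work surface at z = 0. Lengths are in m, angles in degrees, forces in N, time in s.
With the tool pointing down it reaches from about 0.25 to 0.775 m from the base axis. Payload 4 kg.
Tool frame: the origin (TCP) lies at the very end of the fingers, on their centre line; the grasp point (between the pads) lies 19 mm behind it; x points along the fingers, z is the direction in which the jaws open and shut, and the axes are right-handed (so a half turn about x gives the same grasp; the last joint's range is limited). The gripper opens to 94 mm and grips with 3 to 60 N. Pads are 16 mm wide; open, the fingers measure 119 mm over their backs; the gripper's body (75 mm by 177 mm) begins 78 mm behind the grasp point.
Start: joints at [70.468, 4.996, 78.535, -0, 96.463, -5.907], TCP at [0.13, 0.535, 0.206] pointing down, gripper open.
Joint ranges: [-177.83, 177.83], [-43.37, 116.18], [15.69, 146.23], [-61.86, 241.86], [9.47, 152.12], [-147.06, 147.06]. Speed limits (degrees/s): [159.86, 159.86, 180, 180, 180, 180].

### API

Orientations are given as a 3x3 rotation matrix whose columns are the frame's x, y, z axes.
In Python, from station import r gives the robot as it stands. The module is installed in compiled form; this text tells all that it offers. Calls block until the motion is done:
- r.move_ptp(position, orientation): joint-space move of the TCP to a pose.
- r.movel(position, ori=None, vel=0.15, contact_N=None): straight line of the TCP; ori=None keeps the orientation; vel is the mean speed in m/s. With contact_N (N) it stops when the force on the tool has changed by that much, and returns True; else False.
- r.set_joints(angles): joint-space move.
- r.set_gripper(opening, force=None): finger opening in m; force is the grip in N (None keeps the last); returns when the fingers have stopped.
- r.hold(seconds).
- r.inverse_kinematics(position, orientation): joint angles nearest the present ones, or None.
- r.read_camera(name): name is "scene" or "top"; returns a dict with "img" (420x560x3 uint8, blue, green, red), "fovy" (degrees; the focal length in pixels is half the picture's height over the tangent of half this angle, whatever the lens; pixels are square), "cx", "cy" (the principal point, pixels), "extrinsics" (4x4, takes a point from camera to world coordinates). Camera axes: x right, y down, z forward; pixel columns grow to the right and rows downward; lengths in m; the calibration is good to about 2 mm. A picture is of the moment at which its call begins. There is no depth.
A pose or a line that the arm cannot do raises r.MotionError and nothing moves.
- r.sign_off(): hands the job in, once; it reports no verdict.
Readings, each from a call of its own:
- r.current_time(): time.
- r.current_joints(): joint angles.
- r.current_qvel(): joint speeds.
- r.current_tau(): joint torques, N m.
- r.current_eef_pos(): TCP position.
- r.current_tool_rot(): TCP orientation.
- r.current_wrist_force(): force on the tool from outside, world axes, zero at the start.
- r.current_moment(): the same for the moment, N m.
- r.current_finger_gap(): finger opening in m.
Only numpy, scipy, OpenCV 4.12 (cv2) and the standard library are available. Lean on these libraries where they do the work, as an engineer would, in place of code of your own. Each camera call takes 0.05 s, during which the arm holds its last target. There are 200 camera calls.

## Working session

There is one attempt and no reset: what is moved stays moved. The work goes in short steps, each a Python script; the robot and the scene stay as the last script left them, time stands still between calls to the robot, and variables do not carry over. Pictures are saved under pics/ and viewed, on a budget of 14 in all, crops included, one or two more only if the job needs it, and the job is handed in when it is done.

```bash
mkdir -p pics; python3 - <<'E'
from station import r
import cv2,numpy as np
for n in("top","scene"):
    c=r.read_camera(n); cv2.imwrite(f"pics/{n}0.png",c["img"]); print(n,c["fovy"],c["cx"],c["cy"]);print(np.round(c["extrinsics"],4).tolist())
print(r.current_time(), np.round(r.current_tool_rot(),3).tolist())
E
```

```text
top 52.79492411687518 282.4306807836238 210.66324281647854
[[-0.0144, -0.9892, 0.1459, 0.3509], [-0.9999, 0.0156, 0.0069, 0.0286], [-0.0091, -0.1458, -0.9893, 1.023], [0.0, 0.0, 0.0, 1.0]]
scene 45.23525026209515 274.4541415277957 210.1039732755107
[[-0.575, 0.5463, -0.609, 1.2186], [0.8181, 0.3763, -0.4348, 0.5373], [-0.0084, -0.7483, -0.6633, 0.8144], [0.0, 0.0, 0.0, 1.0]]
0.1 [[-0.001, -0.972, 0.236], [-0.002, 0.236, 0.972], [-1.0, 0.0, -0.002]]
```

View pics/top0.png

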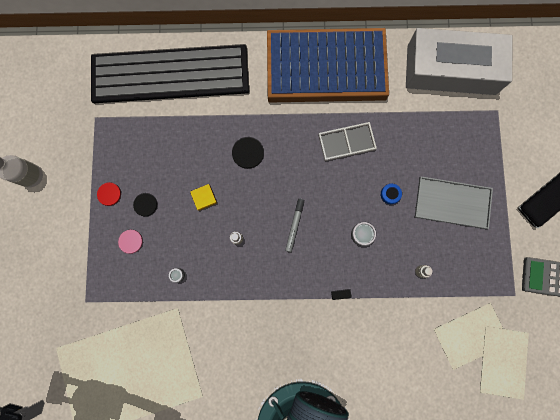

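View pics/scene0.png

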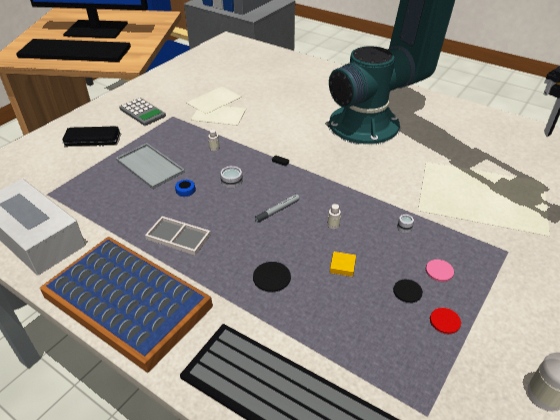

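The top view shows:

| Thing | Pixel |
|---|---|
| Large pad | (248,152) |
| Small pad | (145,204) |
| Red and pink decoys | (108,194), (130,241) |
| Yellow block | (203,197) |
| Small lens | (176,275) |
| Bottles | (236,238), (425,271) |
| Penlight | (296,225), lamp end up |
| Large lens | (364,234) |
| Blue ring | (391,194) |
| Rack | (348,141) |
| Tray | (454,203) |

The scene view agrees.

```bash
cat > see.py <<'E'
from station import r
import cv2,numpy as np
def K(c):
    f=c["img"].shape[0]/2/np.tan(np.radians(c["fovy"])/2); return f
def ray(c,p):
    d=np.array([(p[0]-c["cx"])/K(c),(p[1]-c["cy"])/K(c),1.]);E=c["extrinsics"];return E[:3,3],E[:3,:3]@d
def cast(c,p,z):
    o,d=ray(c,p);return (o+d*(z-o[2])/d[2])
def proj(c,P):
    E=c["extrinsics"];q=E[:3,:3].T@(np.array(P)-E[:3,3]);return q[:2]/q[2]*K(c)+[c["cx"],c["cy"]]
def tri(c1,p1,c2,p2):
    o1,d1=ray(c1,p1);o2,d2=ray(c2,p2);A=np.c_[d1,-d2];t=np.linalg.lstsq(A,o2-o1,rcond=None)[0]
    a=o1+t[0]*d1;b=o2+t[1]*d2;return (a+b)/2,np.linalg.norm(a-b)
def mask(c,thr=22):
    im=cv2.GaussianBlur(c["img"],(3,3),0).astype(int)
    sub=c["img"][230:300,300:330] if False else None
    lab=c["img"].reshape(-1,3)
    med=MED
    return (np.abs(im-med).max(2)>thr).astype(np.uint8)
MED=None
def blobs(c,med,thr=22,amin=30,amax=6000):
    global MED; MED=med
    m=mask(c,thr); n,l,s,ce=cv2.connectedComponentsWithStats(m)
    out=[]
    for i in range(1,n):
        if amin<s[i,4]<amax: out.append((s[i].tolist(),ce[i].round(1).tolist(),(l==i).astype(np.uint8)))
    return out
E
python3 - <<'E'
from see import *
for n,reg in(("top",(slice(250,290),slice(200,330))),("scene",(slice(200,240),slice(40,70)))):
    c=r.read_camera(n)
    if n=="scene": reg=(slice(230,260),slice(205,240))
    med=np.median(c["img"][reg].reshape(-1,3),axis=0);print(n,med)
    for s,ce,m in blobs(c,med,28):
        cn=max(cv2.findContours(m,0,2)[0],key=cv2.contourArea)
        rc=cv2.minAreaRect(cn);hull=cv2.convexHull(cn);M=cv2.moments(hull)
        col=np.median(c["img"][m>0],axis=0)
        print(s,ce,"hull",round(M['m10']/M['m00'],1),round(M['m01']/M['m00'],1),"w0",cast(c,ce,0.0)[:2].round(3),"rect",np.round(rc[0],1),np.round(rc[1],1),round(rc[2]),col.astype(int))
E
```

```text
top [100.  94.  98.]
[319, 122, 58, 38, 518] [346.8, 142.1] hull 347.6 141.1 w0 [ 0.672 -0.128] rect [347.5 141.3] [30.6 53.5] 77 [145 151 153]
[232, 137, 32, 32, 823] [247.5, 152.4] hull 247.5 152.4 w0 [0.65  0.121] rect [247.5 152.5] [31. 31.] 90 [27 28 28]
[416, 179, 73, 49, 2589] [452.6, 203.2] hull 452.5 203.0 w0 [ 0.514 -0.38 ] rect [452.8 203.1] [71.3 37.3] 9 [138 142 139]
[97, 182, 25, 24, 470] [108.7, 193.8] hull 108.7 193.7 w0 [0.551 0.464] rect [109.  193.5] [23. 24.] 90 [ 32  36 186]
[380, 183, 22, 23, 383] [390.8, 194.0] hull 390.8 194.0 w0 [ 0.539 -0.231] rect [391. 194.] [21.2 21.2] 45 [99 56 31]
[190, 184, 28, 28, 500] [203.4, 197.3] hull 203.4 197.3 w0 [0.538 0.23 ] rect [203.4 197.3] [22.8 22.1] 68 [ 28 176 201]
[133, 193, 25, 24, 467] [145.0, 204.5] hull 145.0 204.5 w0 [0.522 0.373] rect [145.  204.5] [23.3 23.3] 45 [27 27 28]
[287, 199, 17, 52, 207] [295.1, 221.9] hull 295.3 221.1 w0 [0.474 0.005] rect [294.7 224.8] [ 7.  52.1] 14 [130 134 132]
[351, 222, 25, 26, 470] [363.5, 233.8] hull 363.2 234.2 w0 [ 0.442 -0.16 ] rect [363.5 234. ] [23.3 24.7] 45 [154 156 148
[... 2884 characters left out ...]
1, 28, 26, 577] [342.4, 263.6] hull 342.5 263.5 w0 [0.53  0.226] rect [342.4 263.5] [25.  23.2] 9 [  0 187 238]
[425, 259, 30, 22, 509] [439.4, 269.5] hull 439.4 269.6 w0 [0.427 0.405] rect [439.5 269.5] [21. 29.] 90 [164 126 239]
[253, 261, 38, 32, 972] [271.4, 276.4] hull 271.4 276.4 w0 [0.648 0.12 ] rect [271.5 276.5] [31. 37.] 90 [27 27 27]
[393, 279, 30, 25, 585] [407.5, 290.7] hull 407.5 290.7 w0 [0.52  0.373] rect [407.5 291. ] [24. 29.] 90 [26 27 27]
[429, 307, 33, 28, 696] [444.9, 320.4] hull 445.0 320.4 w0 [0.547 0.463] rect [444.9 320.4] [32.5 26. ] 14 [ 10  14 209]
[118, 388, 21, 22, 81] [127.9, 398.6] hull 127.9 398.6 w0 [1.013 0.077] rect [127.8 398.8] [ 2.1 28.3] 45 [81 88 89]
```

```bash
python3 - <<'E'
from see import *
T=r.read_camera("top");S=r.read_camera("scene")
def two(n,pt,ps,zt,zs): print(n,cast(T,pt,zt)[:2].round(4),cast(S,ps,zs)[:2].round(4))
two("padL",(247.5,152.4),(271.4,276.4),.006,.005)
two("padS",(145,204.5),(407.5,290.7),.006,.005)
two("lensL",(363.4,234),(231.2,177.3),.015,.015)
two("lensS",(176.8,275.5),(406,221.7),.015,.015)
two("botA",(236.7,238.7),(334.5,215),.027,.028)
two("tray",(452.7,203.1),(149.5,165.3),.008,.008)
two("rack",(347.5,141.2),(176.9,233.8),.012,.012)
two("pen",(294.7,224.8),(275.6,208.6),.008,.008)
print("botB",cast(T,(423.7,271.5),.027)[:2].round(4))
med=np.array([100,94,98.])
for s,ce,m in blobs(T,med,28):
    nm={(319,122):("rack",.013),(416,179):("tray",.010),(287,199):("pen",.012)}.get(tuple(s[:2]))
    if nm:
        cn=max(cv2.findContours(m,0,2)[0],key=cv2.contourArea)
        W=np.array([cast(T,p,nm[1])[:2] for p in cn[:,0].astype(float)],np.float32)*1000
        rc=cv2.minAreaRect(W);b=cv2.boxPoints(rc);e=max((b[1]-b[0],b[2]-b[1]),key=np.linalg.norm)
        print(nm,rc,"long axis deg",np.degrees(np.arctan2(e[1],e[0])))
# bottle B in scene: crop, and zoomed crops for visual check
A=cv2.resize(S["img"][120:230,190:420],None,fx=3.4,fy=3.4,interpolation=2)
cv2.imwrite("pics/z1.png",A)
E
```

```text
padL [0.6484 0.1202] [0.6514 0.1226]
padS [0.5214 0.3711] [0.5243 0.3737]
lensL [ 0.4402 -0.1567] [ 0.4434 -0.1522]
lensS [0.3488 0.2871] [0.3444 0.2884]
botA [0.4326 0.1443] [0.4314 0.1466]
tray [ 0.5126 -0.3771] [ 0.5202 -0.3726]
rack [ 0.671  -0.1277] [ 0.675  -0.1253]
pen [0.4656 0.0065] [0.4721 0.0079]
botB [ 0.3497 -0.2906]
('rack', 0.013) ((670.7063598632812, -127.47071075439453), (77.23219299316406, 131.95770263671875), 11.68843936920166) long axis deg -78.311554
('tray', 0.01) ((512.8865966796875, -376.03582763671875), (166.80296325683594, 92.51859283447266), 79.45899963378906) long axis deg 79.459
('pen', 0.012) ((465.70159912109375, 6.479532241821289), (16.982484817504883, 126.12380981445312), 75.05331420898438) long axis deg -14.946685
```

View pics/z1.png

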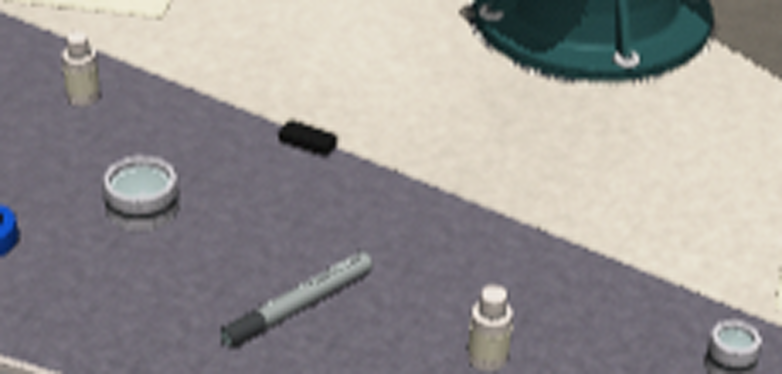

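The crop shows both bottles, both lenses and the penlight upright or flat and free, with clear space round each one. The two views agree to 3–4 mm, so I'll use their averages. I'll start with the large lens.

```bash
cat > job.py <<'E'
from see import *
def ori(deg):
    a=np.radians(deg);z=np.array([np.cos(a),np.sin(a),0]);x=np.array([0,0,-1.]);return np.c_[x,np.cross(z,x),z]
def goto(xy,z,deg):
    q0=np.array(r.current_joints());best=None
    for d in(deg,deg+180):
        q=r.inverse_kinematics([*xy,z],ori(d))
        if q is not None:
            c=np.abs(np.array(q)-q0).max()
            if best is None or c<best[0]: best=(c,d)
    r.move_ptp([*xy,z],ori(best[1]))
def pick(xy,deg,tz,op,force,hi=.16):
    r.set_gripper(op); goto(xy,hi,deg)
    r.movel([*xy,tz+.01],vel=.15); r.movel([*xy,tz],vel=.04)
    r.set_gripper(0,force); g=r.current_finger_gap()
    r.movel([*xy,hi],vel=.15)
    print("pick gap",round(g,4),"lifted",round(r.current_finger_gap(),4),"t",round(r.current_time(),1)); return g
def place(xy,deg,tz,op,hi=.16):
    goto(xy,hi,deg)
    r.movel([*xy,tz+.012],vel=.15)
    hit=r.movel([*xy,tz-.003],vel=.03,contact_N=4); p=r.current_eef_pos()
    r.set_gripper(op); r.movel([*xy,hi],vel=.15)
    print("place hit",hit,"z err",round(p[2]-tz,4),"t",round(r.current_time(),1))
def snap(n,tag):
    c=r.read_camera(n);cv2.imwrite(f"pics/{tag}.png",c["img"]);return c
E
python3 - <<'E'
from job import *
pick((.442,-.1545),90,.005,.08,20)
place((.650,.1214),90,.013,.072)
E
```

```text
pick gap 0.0555 lifted 0.0556 t 6.6
place hit True z err -0.0003 t 11.0
```

```bash
python3 - <<'E'
from job import *
if abs(pick((.347,.288),90,.005,.06,15)-.034)<.003: place((.523,.3724),90,.013,.048)
if abs(pick((.4325,.1455),11.7,.015,.056,12)-.028)<.003: place((.6666,-.0957),11.7,.019,.044)
c=snap("top","t1");d=snap("scene","s1")
z=lambda i,y,x:cv2.resize(i["img"][y:y+120,x:x+160],None,fx=2.5,fy=2.5,interpolation=2)
cv2.imwrite("pics/m1.png",np.vstack([np.hstack([z(c,110,220),z(c,150,90)]),np.hstack([z(d,180,130),z(d,210,330)])]))
E
```

```text
pick gap 0.0338 lifted 0.034 t 16.0
place hit True z err -0.0003 t 19.9
pick gap 0.0277 lifted 0.028 t 25.2
place hit True z err -0.0004 t 29.5
```

View pics/m1.png

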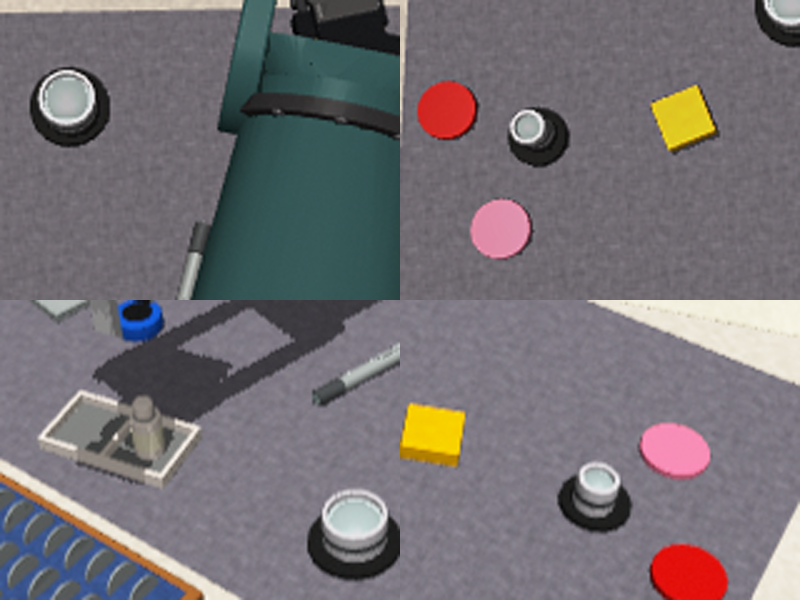

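The crops show the large lens centred on its pad, the small lens on its pad, and bottle A upright in its bay (scene crop). I'll measure the offsets at the end and do the rest now.

```bash
python3 - <<'E'
from job import *
if abs(pick((.351,-.290),11.7,.015,.056,12)-.028)<.003: place((.679,-.157),11.7,.019,.044)
if abs(pick((.468,.007),75,.003,.05,20)-.016)<.003: place((.515,-.3755),-10.5,.006,.036)
goto((.35,.05),.3,90)
r.set_joints([100,*r.current_joints()[1:]])
c=snap("top","t2");d=snap("scene","s2")
z=lambda i,y,x:cv2.resize(i["img"][y:y+120,x:x+160],None,fx=2.5,fy=2.5,interpolation=2)
cv2.imwrite("pics/m2.png",np.vstack([np.hstack([z(c,90,280),z(c,145,380)]),np.hstack([z(d,180,110),z(d,110,80)])]))
cv2.imwrite("pics/m3.png",np.vstack([np.hstack([z(c,90,170),z(c,145,70)]),np.hstack([z(d,220,200),z(d,230,330)])]))
E
```

```text
pick gap 0.0279 lifted 0.0279 t 34.5
place hit True z err -0.0005 t 38.9
pick gap 0.016 lifted 0.0156 t 43.6
place hit True z err -0.0002 t 48.3
```

View pics/m2.png

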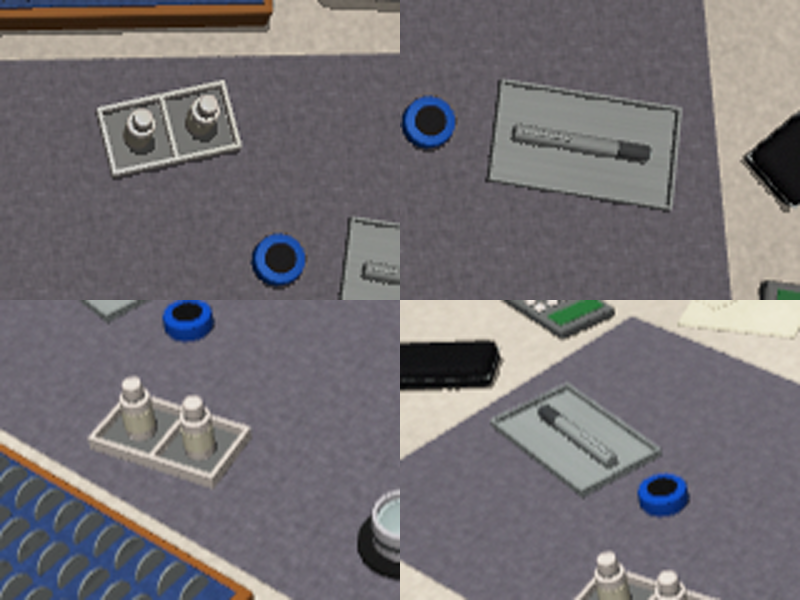

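View pics/m3.png

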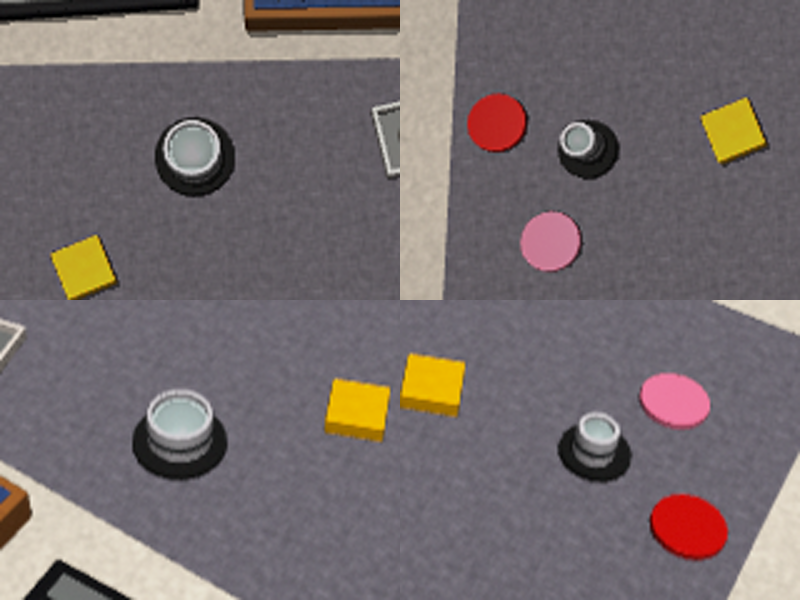

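The pictures show the bottles upright, one per bay, the penlight lying along the middle of the tray, and both lenses on their pads. The cap and ring-top centres can be read off, so I'll cast those to numbers.

```bash
python3 - <<'E'
from see import *
T=r.read_camera("top");S=r.read_camera("scene")
for n,pt,ps,z,bt,bs,bz in(
 ("lensL",(246.6,148.8),(272,266),.038,(247.5,152.4),(271.4,276.4),.006),
 ("lensS",(140.8,201),(409.6,281.2),.038,(145,204.5),(407.5,290.7),.006),
 ("bot1",(337.2,136.8),(187.2,220.8),.064,(347.5,141.2),(176.9,233.8),.012),
 ("bot2",(362.8,130.8),(162.4,213.6),.064,(347.5,141.2),(176.9,233.8),.012),
 ("pen",(452.5,202),(149,165),.011,(452.7,203.1),(149.5,165.3),.008)):
  for c,a,b in((T,pt,bt),(S,ps,bs)):
    d=(cast(c,a,z)-cast(c,b,bz))[:2]
    th=np.radians(11.7); R=np.array([[np.cos(th),np.sin(th)],[-np.sin(th),np.cos(th)]])
    print(n,(d*1000).round(1),"rack frame",(R@d*1000).round(1) if n[0]=="b" else "")
print(r.current_time(),np.abs(r.current_wrist_force()).round(2))
E
```

```text
lensL [-0.4 -0.7] rack frame 
lensL [-1.3  1.1] rack frame 
lensS [ 3.2 -0.5] rack frame 
lensS [ 2.5 -0.1] rack frame 
bot1 [-5.3 31.8] rack frame [ 1.2 32.2]
bot1 [-7.7 33.2] rack frame [-0.8 34.1]
bot2 [  8.2 -28.8] rack frame [  2.2 -29.9]
bot2 [  6.1 -28.6] rack frame [  0.2 -29.3]
pen [2.2 1.5] rack frame 
pen [2.4 1.3] rack frame 
52.2333 [0.09 0.81 0.23]
```

Everything is well inside tolerance, and the arm is clear.

```bash
python3 -c "
from station import r
r.hold(1); r.sign_off(); print(r.current_time())"
```

```text
the job is handed in; nothing more can be done
the job is handed in; nothing more can be done
```

I sorted all five things back to their places, each on the first try, and handed the job in after about 53 s of the 120 s allowed.

My last checks used both cameras. They put the things this far from the centre of their places:

| Thing | Offset from centre | Limit |
|---|---|---|
| Large lens | about 1–2 mm | 13 mm |
| Small lens | about 3 mm | 13 mm |
| Bottles | within 3 mm of their bay centres, one per bay | 19 mm along rack y, 20 mm along x |
| Penlight | about 2–3 mm | 42 mm across, 35 mm along |

- **Upright and flat:** In the pictures the lenses and penlight lie flat and the bottles stand upright. I judged tilt by eye and did not measure it.
- **Camera disagreement:** The two views differed by 1–3 mm at the end. Before the first move they mostly differed by 3–5 mm, and by up to about 9 mm at the tray, so I averaged them.
- **No failures:** No check failed. I left the look-alikes and the other things on the desk alone, and the arm was parked clear when I handed in.

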